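# Back off the retaining ring of a viewing cell by counted turns

### The arm

A 6-joint arm with a two-finger parallel gripper is mounted at the origin on a cart in front of the work surface, level with it; the furniture and walls round the work are solid. World frame = base frame: x ahead of the robot, y to its left, z up, the work surface at z = 0. Lengths are in mm, angles in degrees, forces in N, time in s.
With the tool pointing down it reaches from about 350 to 850 mm from the base axis. Payload 8.1 kg.
Tool frame: the origin (TCP) lies between the finger pads, 19 mm behind the fingertips; this is the grasp point; z points along the fingers, y is the line along which they close (so a half turn about z gives the same grasp; the last joint's range is limited). The gripper opens to 85 mm and grips with 20 to 120 N. Pads are 22 mm wide; open, the fingers measure 114 mm over their backs; the gripper's body (76 mm by 85 mm) begins 54 mm behind the grasp point. The pads swing forward as they close: fully open they stand 13 mm farther back than shut.
Start: joints at [59.622, 7.471, 85.268, -0, 87.261, -4.893], TCP at [258.147, 541.633, 249.992] pointing down, gripper open.
Joint ranges: [-169.43, 169.43], [-51.17, 129.36], [1.28, 143.12], [-76.62, 256.62], [0, 156.53], [-152.29, 152.29]. Speed limits (degrees/s): [136.94, 136.94, 159.86, 180, 180, 180].

### API

Orientations are given as [roll, pitch, yaw] about the fixed x, y, z axes, in that order (R = Rz(yaw) Ry(pitch) Rx(roll)).
In Python, from bench import r gives the robot as it stands.
- The arm moves only by the shell command python3 steer.py 'ROWS' [FORCE]. ROWS is a JSON list of rows, 1 to 8 of them, each written [[rx, ry, rz], [dx, dy, dz], opening]: a rotation vector rx, ry, rz in degrees, then dx, dy, dz in mm, then the finger opening in mm; each row is the pose to reach, as a shift and turn from the pose commanded when the command began, along the tool's axes at that moment; what a row does not reach only later rows make up. A row lasts 1/8 s, in which the tool goes at most 62.5 mm and 10.7 degrees, less where a joint would pass 70% of its speed; a pose out of reach is approached as far as the arm can. The fingers move at their own pace and stop on an object; FORCE is the grip in N (left out, the last holds). Time passes only in rows, so rows that do not move let the fingers close. It prints the time, the measured TCP pose, the force, the opening and the grip force at its end. Input that does not fit is refused with a message, and nothing moves.
- r.sense(): the state, without advancing time (a new reading comes with each control period).
- r.snapshot(name): name is "side" or "top" or "wrist"; returns a dict with "pixels" (400x640x3 uint8, blue, green, red), "fx", "fy", "cx", "cy" (pixels), "pose" (4x4, takes a point from camera to world coordinates). Camera axes: x right, y up, looking along -z (the intrinsics and any distortion apply to the point x, -y, -z); pixel columns grow to the right and rows downward; lengths in mm; the calibration is good to about 2 mm. The wrist camera is an equidistant fisheye: a pixel r from the principal point sees the ray r / f radians off the axis. A picture is of the moment at which its call begins. There is no depth.
- r.hand_in(): hands the job in; it is judged then, once.
The state is a dict: "time": time; "joint_pos": joint angles; "qd": joint speeds; "joint_efforts": joint torques, N m; "tool_pos": TCP position; "tcp_rot": TCP orientation; "ft_force": force on the tool from outside, world axes, zero at the start; "wrist_torque": the same for the moment, N m; "finger_gap": finger opening in mm; "grip_force": force on a finger pad.
Only numpy, scipy, OpenCV 4.12 (cv2) and the standard library are available. Lean on these libraries where they do the work, as an engineer would, in place of code of your own. Each camera call takes 0.05 s, during which the arm holds its last target. There are 200 camera calls.

### The job

Loosen the knurled retaining ring of the larger of the two viewing cells by running a fingertip along its rim, anticlockwise seen from above, until the black line on the ring has come round to the tab on its cell for the second time, and leave it standing there. The line now stands a part of a turn short of the tab, so that is this part and then one full turn more. Only touch the ring, gently, without gripping it; do not lift, tip or shift the cell, and leave the smaller cell and the loose things around them as they are.

Things in the scene. Friction and masses are not known exactly. Their poses are not given: they have to be found in the camera images.
- large_cell: Larger viewing cell: aluminium body, about 4 kg, loose on the worktop. Foot flange 128 mm across, 14 mm thick; column 82 to 90 mm across and 98 mm high, on which the ring sits. Origin at the centre of its underside, z up along the ring's axis, +x towards the index tab. The tab points more or less to the robot. The cell may stand left or right of the smaller cell.
- large_ring (a joint): Angle of the larger cell's ring in rad, positive anticlockwise from above (loosening). 0 = tight, line at the tab; starts at 4.6 to 5.9; line at the tab at 6.28 (first time) and 12.57 (second time). Goes on to 25; the ring does not rise. Dry friction of 0.05 N m (1 N at the rim) holds it where it is left; no spring.
- large_ring_top (a point): Centre of the top face of the larger cell's ring. Ring: steel, upright knurled rim 100 mm in diameter, 28 mm high (98 to 126 mm over the worktop), top flat and closed with a round window in the middle. Only the index tab, lower down, and the foot flange stand out beyond the rim.
- large_ring_mark (a point): Black line on the top of the larger ring: 18 mm long, 6 mm wide, radial; this point lies 45 mm from the ring's axis, at the top face.
- large_tab (a point): Index tab of the larger cell, 14 mm wide, sticking out radially just below the ring to 70 mm from the axis, with a black line on its top. This point is on its top face, 60 mm from the axis, 4 mm below the underside of the ring.
- small_cell: Smaller viewing cell of the same make, to be left alone: flange 96 mm across, 85 mm high without its ring. Origin at the centre of its underside.
- small_ring_mark (a point): Black line on the smaller cell's ring (ring 68 mm in diameter, 28 mm high, top at 113 mm), 31 mm from its axis, at the top face.
- beaker: Small glass beaker, 46 mm wide, 60 mm high, origin under its centre.
- petri_dish: Glass petri dish, 66 mm wide, 32 mm high, origin under its centre.
- red_stopper: Red rubber stopper, 26 mm wide, 27 mm high, origin under its centre.
- lab_tweezers: Steel tweezers lying flat, 130 mm long, origin under their centre.
- tape: Roll of tape lying flat, 100 mm wide, 25 mm high, origin under its centre.
- grinding_mortar: White mortar, 130 mm wide, 62 mm high, origin under its centre.

How it is judged (in metres and radians):
On the way:
1. the line of the large ring has passed the tab for the first time (value of joint large_ring above 6.4 rad), for 0.05 s.
At the end, for the whole second after the job is handed in: The large ring rests with its line at the tab for the second time (joint 12.57 within 0.25 rad, about 14 degrees); the large cell stands upright within 20 mm of where it was; the small cell and its ring's line are within 10 mm, and the loose things within 20 mm, of where they were (value of joint large_ring between 12.316 and 12.816 rad and velocity of joint large_ring between -0.05 and 0.05 rad/s and distance of each of large_cell, beaker, petri_dish, red_stopper, lab_tweezers, tape, grinding_mortar from where it was at the start of the episode below 0.02 m and angle between large_cell's own z axis and vertical below 0.05 rad and distance of each of small_cell, small_ring_mark from where it was at the start of the episode below 0.01 m); the robot touches nothing.
It fails at once if the large ring is gripped across its diameter (tool centre over the middle of the ring while the fingers touch its rim) (horizontal distance between the grasp point and large_ring_top below 0.02 m and contact force between the fingers and large_ring above 0.5 N).
It fails at once if the large cell is lifted (8 mm), tipped (0.1 rad) or shifted (30 mm) (height (world z) of large_cell above 0.008 m or angle between large_cell's own z axis and vertical above 0.1 rad or distance of large_cell from where it was at the start of the episode above 0.03 m).
It fails at once if the ring is pressed harder than 40 N (contact force between the fingers and large_ring above 40 N).
It fails at once if the smaller cell or its ring is moved by more than 15 mm (distance of any of small_cell, small_ring_mark from where it was at the start of the episode above 0.015 m).
It fails at once if a loose thing is moved by more than 30 mm (distance of any of beaker, petri_dish, red_stopper, lab_tweezers, tape, grinding_mortar from where it was at the start of the episode above 0.03 m).
It also fails if it takes over 72 s, if anything falls off the work surface, if the arm or the gripper's body presses on something with over 40 N, if the wrist force passes 120 N, or if a joint passes its speed limit or range.

## Working session

There is one attempt and no reset: what is moved stays moved. The work goes in short steps, Python scripts to look and compute and a shell command to move; the robot and the scene stay as the last step left them, time stands still between calls to the robot, and variables do not carry over. Pictures are saved under pics/ and viewed, at most 10 in all, crops included, and the job is handed in when it is done.

```bash
ls; mkdir -p pics; python3 - <<'E'
from bench import r
import cv2
for n in ("top","side"):
    s=r.snapshot(n); cv2.imwrite(f"pics/{n}0.png",s["pixels"]); print(n,s["fx"],s["fy"],s["cx"],s["cy"],s["pose"])
s=r.sense(); print({k:s[k] for k in("time","tool_pos","tcp_rot","ft_force","finger_gap")})
E
```

```text
bench.py
pics
steer.py
top 404.7235175828958 404.7235175828958 311.88020566565575 202.2936057393934 [[-2.36225038e-02  9.90661418e-01 -1.34283029e-01  2.55135841e+02]
 [-9.99542428e-01 -2.59425645e-02 -1.55537375e-02 -8.63547973e+01]
 [-1.88921338e-02  1.33854166e-01  9.90820947e-01  1.53790809e+03]
 [ 0.00000000e+00  0.00000000e+00  0.00000000e+00  1.00000000e+00]]
side 374.9129933483384 374.9129933483384 315.4775406444678 202.4146685521044 [[ 8.71143386e-01  1.40347203e-01 -4.70544222e-01 -9.25118819e+01]
 [-4.90570829e-01  2.90135046e-01 -8.21682369e-01 -1.06408680e+03]
 [ 2.12005475e-02  9.46638430e-01  3.21599470e-01  5.05049102e+02]
 [ 0.00000000e+00  0.00000000e+00  0.00000000e+00  1.00000000e+00]]
{'time': 0.1, 'tool_pos': array([257.93624261, 541.21730969, 249.01956833]), 'tcp_rot': array([-1.79904008e+02, -8.35549038e-03,  1.54513123e+02]), 'ft_force': array([ 0.30774513,  0.37749651, -1.15003948]), 'finger_gap': 85.68771627340348}
```

View pics/top0.png

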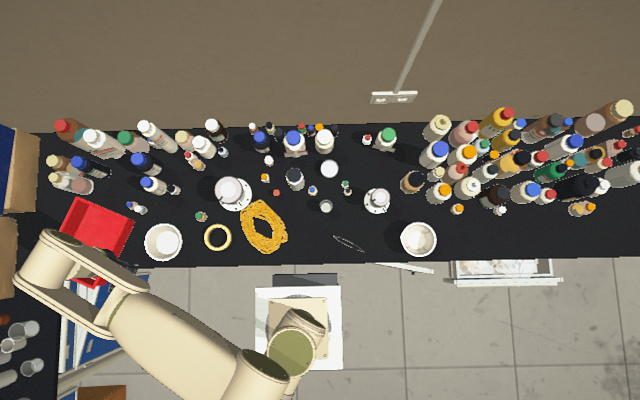

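View pics/side0.png

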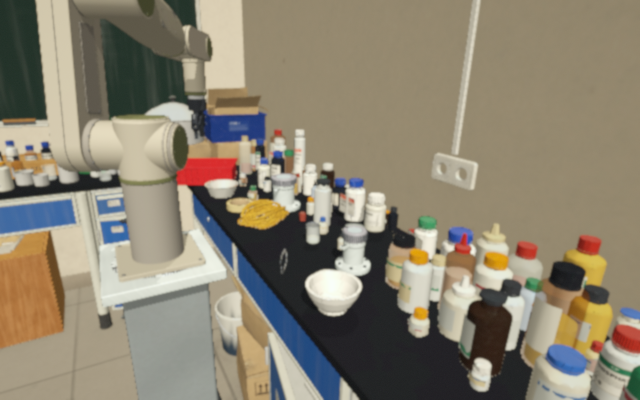

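Top view: the large cell is near (230,190) and the small cell near (377,198). A rope or tube lies just to the right of the large one at (262,227). I'll zoom in on the large cell.

```bash
cat > h.py <<'E'
import numpy as np, cv2
from bench import r
def ray(s,uv,z):
    d=s["pose"][:3,:3]@np.array([(uv[0]-s["cx"])/s["fx"],-(uv[1]-s["cy"])/s["fy"],-1]); o=s["pose"][:3,3]
    return o+d*(z-o[2])/d[2]
def proj(s,p):
    c=s["pose"][:3,:3].T@(np.asarray(p)-s["pose"][:3,3]); return s["cx"]-s["fx"]*c[0]/c[2], s["cy"]+s["fy"]*c[1]/c[2]
E
python3 - <<'E'
from h import *
s=r.snapshot("top"); a=s["pixels"][155:255,185:285]; b=r.snapshot("side")["pixels"][160:220,250:320]
cv2.imwrite("pics/z1.png",np.hstack([cv2.resize(a,(500,500),interpolation=2),cv2.resize(b,(290,500),interpolation=2)])[:, :])
for uv in((228.5,188),(377,197)): print(ray(s,uv,126).round(1))
g=cv2.cvtColor(s["pixels"],6)
for x0,x1,y0,y1 in((205,262,165,222),(355,400,180,222)):
    m=(g[y0:y1,x0:x1]>110).astype(np.uint8)
    n,l,st,c=cv2.connectedComponentsWithStats(m); i=1+st[1:,4].argmax(); print(st[i],c[i]+[x0,y0])
E
```

```text
[505.5 230.7 126. ]
[ 459.3 -293.6  126. ]
[  10   11   47   46 1336] [237.6998503  197.72230539]
[  9   8  26  26 525] [377.03809524 200.32380952]
```

View pics/z1.png

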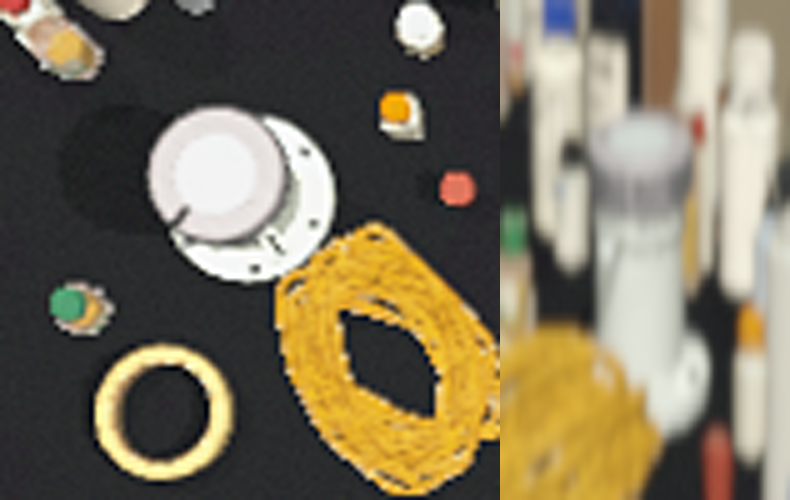

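The picture shows the ring's top circle centred at crop (216,175), full-image about (227.9,189.6). The mark is at crop (180,216) and the tab line at crop (274,242). Next I turn these into world coordinates.

```bash
python3 - <<'E'
from h import *
s=r.snapshot("top")
f=lambda u,v:((u+.5)/5-.5+185,(v+.5)/5-.5+155)
c=ray(s,f(216.5,175),126); m=ray(s,f(180,216),126); t=ray(s,f(274,242),94)
fl=ray(s,f(251,199),14)
print(c,m,t,fl)
for u,v in((146,175),(287,175),(216,105),(216,245)): print(np.linalg.norm(ray(s,f(u,v),126)-c))
print(np.linalg.norm(m-c),np.linalg.norm((t-c)[:2]))
an=lambda p:np.degrees(np.arctan2(*(p-c)[1::-1]))
print(an(m),an(t),(an(t)-an(m))%360)
E
```

```text
[499.75210866 232.81476556 126.        ] [471.00540883 258.64048027 126.        ] [455.10532429 198.14123772  94.        ] [499.8364839  231.56649645  14.        ]
50.29729428849366
50.22996509841867
50.63977342103295
50.14278305655883
38.643761355594556 56.529539952217995
138.06382941246397 -142.1664181363461 79.7697524511899
```

```bash
cat >> h.py <<'E'
C=np.array([499.8,232.5])
def rel(p,yaw):
    "shift and turn (deg about tool z) from the measured pose to TCP p with this yaw, tool down"
    s=r.sense(); y=s["tcp_rot"][2]; c,k=np.cos(np.radians(y)),np.sin(np.radians(y)); d=np.asarray(p)-s["tool_pos"]
    return np.round([-((yaw-y+180)%360-180), c*d[0]+k*d[1], k*d[0]-c*d[1], -d[2]],1)
def at(phi,rad,z):
    a=np.radians(phi); return rel([*(C+rad*np.array([np.cos(a),np.sin(a)])),z],phi-90)
E
python3 -c "
from h import *
print(at(125,85,220))"
```

```text
[ 119.5 -277.2 -133.    29.5]
```

```bash
R="0"; python3 steer.py '[[[0,0,10],[-46,-22,5],0],[[0,0,20],[-92,-44,10],0],[[0,0,30],[-139,-66,15],0],[[0,0,40],[-185,-88,20],0],[[0,0,50],[-231,-110,25],0],[[0,0,60],[-277,-133,29],0],[[0,0,70],[-277,-133,29],0],[[0,0,80],[-277,-133,29],0]]' 20; python3 -c "
from h import *
print(at(125,85,125))"
```

```text
time: 1.25
tool_pos: [451.4, 301.4, 220.7]
tcp_rot: [-180.0, 0.0, 74.1]
ft_force: [-0.2, 1.2, -0.7]
finger_gap: 0.1
grip_force: 0.0
[39.1  0.5 -0.6 95.7]
```

```bash
python3 steer.py '[[[0,0,10],[0,0,20],0],[[0,0,20],[0,0,40],0],[[0,0,30],[0,0,60],0],[[0,0,39],[0.5,-0.6,80],0],[[0,0,39],[0.5,-0.6,90],0],[[0,0,39],[0.5,-0.6,96],0],[[0,0,39],[0.5,-0.6,96],0]]'; python3 - <<'E'
from h import *
print(at(125,70,125), r.sense()["tool_pos"])
t=r.snapshot("top"); w=r.snapshot("wrist"); b=r.snapshot("side")
cv2.imwrite("pics/w1.png",np.hstack([cv2.resize(w["pixels"],(480,300)),cv2.resize(t["pixels"][160:230,195:265],(300,300),interpolation=2)]))
E
```

```text
time: 2.12
tool_pos: [450.6, 303.0, 125.1]
tcp_rot: [180.0, 0.0, 35.6]
ft_force: [0.4, -0.9, 0.1]
finger_gap: -0.1
grip_force: 0.0
[ 0.6 -0.3 16.   0.1] [450.55020507 303.02179051 125.05532957]
```

View pics/w1.png

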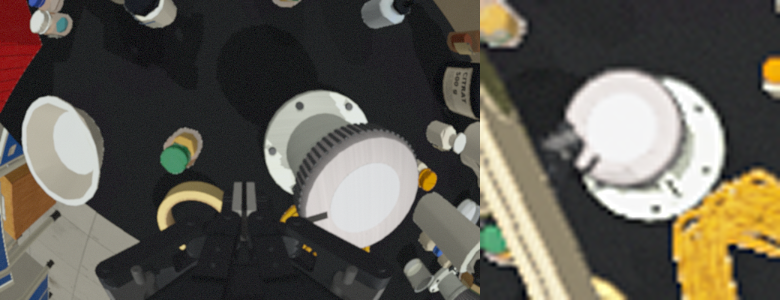

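The fingertips at (243,200) in the wrist view stand just clear of the knurled rim, and the ring's mark is visible at (315,217). I'll approach radially in small steps, watching the force.

```bash
python3 steer.py '[[[0,0,0],[0,8,0],0],[[0,0,0],[0,14,0],0],[[0,0,0],[0,18,0],0],[[0,0,0],[0,19,0],0],[[0,0,0],[0,19,0],0]]'; python3 steer.py '[[[0,0,0],[0,1,0],0],[[0,0,0],[0,1,0],0]]';python3 steer.py '[[[0,0,0],[0,1,0],0],[[0,0,0],[0,1,0],0]]'; python3 -c "
from h import *
print(np.linalg.norm(r.sense()['tool_pos'][:2]-C))"
```

```text
time: 2.9
tool_pos: [461.6, 287.5, 125.0]
tcp_rot: [-180.0, 0.0, 35.5]
ft_force: [-0.3, 0.0, -0.4]
finger_gap: -0.1
grip_force: 0.0
time: 3.15
tool_pos: [462.1, 286.8, 125.0]
tcp_rot: [180.0, 0.0, 35.5]
ft_force: [0.5, -0.8, -0.1]
finger_gap: 0.1
grip_force: 0.0
time: 3.4
tool_pos: [462.8, 285.9, 125.0]
tcp_rot: [180.0, -0.0, 35.5]
ft_force: [-0.2, -0.0, -0.3]
finger_gap: 0.0
grip_force: 0.0
65.00240852294012
```

```bash
for i in 1 2 3; do :; done; python3 steer.py '[[[0,0,0],[0,1,0],0],[[0,0,0],[0,1,0],0]]'|sed -n 2,4p; python3 steer.py '[[[0,0,0],[0,1,0],0],[[0,0,0],[0,1,0],0]]'|sed -n 2,4p;python3 steer.py '[[[0,0,0],[0,1,0],0],[[0,0,0],[0,1,0],0]]'|sed -n 2,4p
```

```text
tool_pos: [463.3, 285.1, 125.0]
tcp_rot: [-180.0, 0.0, 35.5]
ft_force: [0.2, 0.2, 0.1]
tool_pos: [463.6, 284.6, 125.0]
tcp_rot: [-180.0, 0.0, 35.5]
ft_force: [-2.0, 2.6, -0.1]
tool_pos: [463.7, 284.5, 125.0]
tcp_rot: [-179.9, 0.0, 35.5]
ft_force: [-4.7, 6.4, 1.9]
```

```bash
python3 steer.py '[[[0,0,-7.5],[-8.1,0.5,0],0],[[0,0,-15],[-16,2.1,0],0],[[0,0,-22.5],[-23.7,4.7,0],0],[[0,0,-30],[-31,8.3,0],0],[[0,0,-30],[-31,8.3,0],0]]'; cat >> h.py <<'E'
def rep():
    s=r.sense(); d=s["tool_pos"][:2]-C; n=d/np.linalg.norm(d); f=s["ft_force"][:2]; yaw=s["tcp_rot"][2]
    print("t",s["time"],"rad %.1f phi %.1f yaw+90 %.1f Fout %.1f Fccw %.1f"%(np.linalg.norm(d),np.degrees(np.arctan2(d[1],d[0]))%360,(yaw+90)%360,f@n,f@[-n[1],n[0]]))
E
python3 - <<'E'
from h import *
rep()
t=r.snapshot("top"); w=r.snapshot("wrist")
cv2.imwrite("pics/w2.png",np.hstack([cv2.resize(w["pixels"],(480,300)),cv2.resize(t["pixels"][160:230,195:265],(300,300),interpolation=2)]))
E
```

```text
time: 4.78
tool_pos: [443.4, 258.5, 124.9]
tcp_rot: [-179.9, 0.0, 65.5]
ft_force: [-5.2, 1.1, 2.2]
finger_gap: 0.1
grip_force: 2.5
t 4.775 rad 62.1 phi 155.3 yaw+90 155.5 Fout 5.1 Fccw 1.2
```

View pics/w2.png

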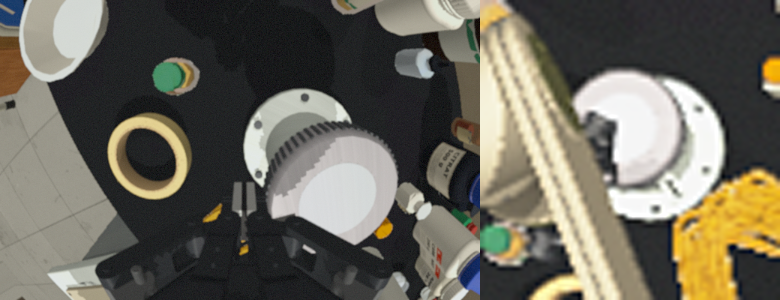

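The mark is hidden by the gripper here, which is expected. The force is gentle, so I'll go on 60°.

```bash
python3 steer.py '[[[0,0,-7.5],[-8.1,0.7,0],0],[[0,0,-15],[-16,2.3,0],0],[[0,0,-22.5],[-23.7,5,0],0],[[0,0,-30],[-31,8.6,0],0],[[0,0,-37.5],[-37.7,13,0],0],[[0,0,-45],[-43.8,18.4,0],0],[[0,0,-52.5],[-49.2,24.5,0],0],[[0,0,-60],[-53.7,31,0],0]]' | head -1; python3 - <<'E'
from h import *
rep()
t=r.snapshot("top"); w=r.snapshot("wrist")
cv2.imwrite("pics/w3.png",np.hstack([cv2.resize(w["pixels"],(480,300)),cv2.resize(t["pixels"][160:230,195:265],(300,300),interpolation=2)]))
E
```

```text
time: 5.88
t 5.875 rad 61.1 phi 216.0 yaw+90 215.6 Fout -0.5 Fccw -0.1
```

View pics/w3.png

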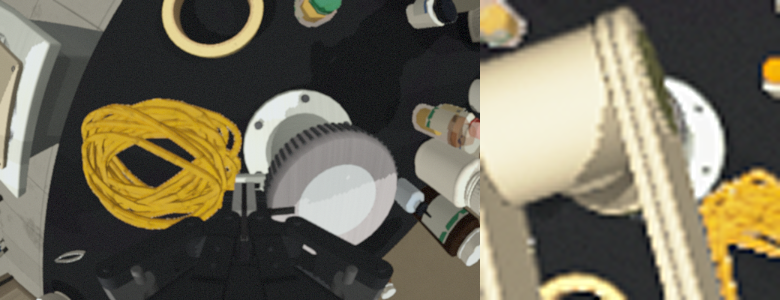

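The wrist view shows the ring's line at about (283,211) and the tab tip at (250,178). Contact has gone slack, so the line is still short of the tab. I'll zoom in to measure.

```bash
cat >> h.py <<'E'
def wray(s,uv,z):
    x,y=(uv[0]-s["cx"])/s["fx"],(uv[1]-s["cy"])/s["fy"]; t=np.hypot(x,y); k=np.sin(t)/t if t else 1
    d=s["pose"][:3,:3]@np.array([x*k,-y*k,-np.cos(t)]); o=s["pose"][:3,3]; return o+d*(z-o[2])/d[2]
E
python3 - <<'E'
from h import *
w=r.snapshot("wrist"); cv2.imwrite("pics/z3.png",cv2.resize(w["pixels"][150:350,300:540],(768,640),interpolation=2)[:600])
print(w["fx"],w["cx"],w["cy"],w["pose"].round(3))
E
```

```text
309.70691628693146 325.14155301167307 196.34519309068563 [[ 8.15000e-01 -5.49000e-01 -1.86000e-01  4.02753e+02]
 [ 5.79000e-01  7.72000e-01  2.61000e-01  2.63034e+02]
 [-0.00000e+00 -3.20000e-01  9.47000e-01  2.48849e+02]
 [ 0.00000e+00  0.00000e+00  0.00000e+00  1.00000e+00]]
```

View pics/z3.png

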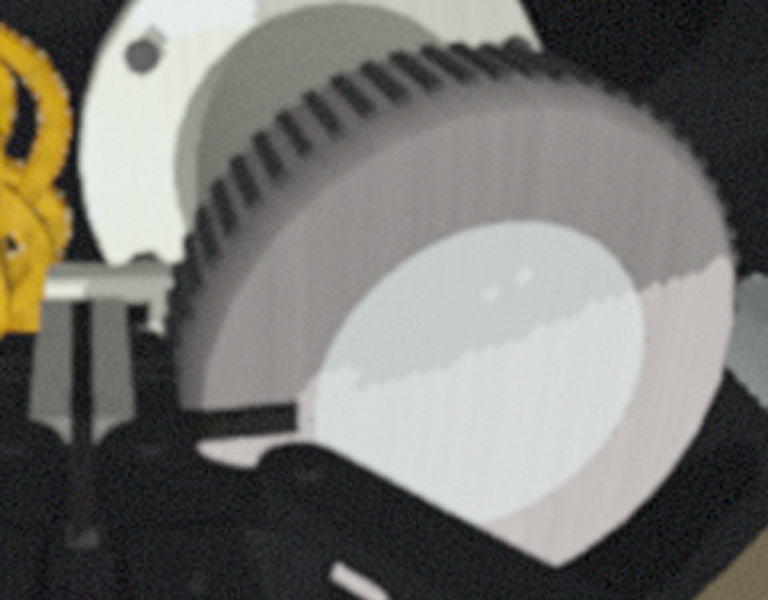

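Here the mark's inner end is at (297,417) and its outer end about (185,423). The window's edge and the right edge of the ring are also clear. I'll cast these onto the top plane.

```bash
python3 - <<'E'
from h import *
from scipy.optimize import least_squares
w=r.snapshot("wrist"); f=lambda u,v:((u+.5)/3.2-.5+300,(v+.5)/3.2-.5+150)
def fit(ps):
    P=np.array([wray(w,f(*p),126)[:2] for p in ps]); s=least_squares(lambda q:np.hypot(*(P-q[:2]).T)-q[2],[500,232,30]); return s.x.round(1),s.fun.round(1)
a=fit([(316,400),(330,345),(390,270),(525,220),(615,270),(642,340),(600,450),(490,522)]);print(a)
print(fit([(733,265),(727,350),(690,445),(558,566),(700,180)]))
i,o=[wray(w,f(*p),126)[:2] for p in((297,417),(190,423))]
for c in (a[0][:2],C):
  print([(np.hypot(*(p-c)).round(1),np.degrees(np.arctan2(*(p-c)[::-1]))%360) for p in(i,o)])
E
```

```text
(array([500.9, 233.5,  28.3]), array([-0.5,  0. ,  0.4,  0.5, -0.8, -0.1,  0.4,  0. ]))
(array([501.2, 233.5,  46.8]), array([ 0.1, -0.4,  0.4, -0.1,  0.1]))
[(np.float64(30.6), np.float64(220.86174735052592)), (np.float64(46.9), np.float64(219.53972599076022))]
[(np.float64(29.1), np.float64(220.78964687983841)), (np.float64(45.4), np.float64(219.45020053230448))]
```

```bash
sed -i 's/^C=.*/C=np.array([501.0,233.5])/' h.py; python3 -c "
from h import *
rep(); print(at(216,61.8,125))"
```

```text
t 6.075 rad 62.6 phi 215.9 yaw+90 215.2 Fout 0.7 Fccw -0.3
[-0.8 -0.1  0.8  0. ]
```

```bash
python3 steer.py '[[[0,0,0],[0,1.1,0],0],[[0,0,-7.5],[-8,1.6,0],0],[[0,0,-15],[-15.9,3.2,0],0],[[0,0,-22.5],[-23.5,5.8,0],0],[[0,0,-30],[-30.8,9.3,0],0],[[0,0,-37.5],[-37.4,13.8,0],0],[[0,0,-45],[-43.5,19.1,0],0],[[0,0,-52.5],[-48.8,25.2,0],0]]'|sed -n 4p;  python3 -c "
from h import *
rep(); print(at(268,62,125))"
```

```text
ft_force: [-1.4, -8.7, 2.8]
t 7.075 rad 62.9 phi 268.2 yaw+90 268.1 Fout 8.7 Fccw -1.2
[ 0.1  0.2  0.9 -0. ]
```

```bash
python3 steer.py '[[[0,0,-7.5],[-8,0.1,0],0],[[0,0,-15],[-15.9,1.6,0],0],[[0,0,-22.5],[-23.5,4.2,0],0],[[0,0,-30],[-30.8,7.7,0],0],[[0,0,-37.5],[-37.4,12.2,0],0],[[0,0,-45],[-43.5,17.5,0],0],[[0,0,-52.5],[-48.8,23.6,0],0]]'|sed -n 4p;  python3 - <<'E'
from h import *
rep()
w=r.snapshot("wrist");t=r.snapshot("top")
cv2.imwrite("pics/w4.png",np.hstack([cv2.resize(w["pixels"],(480,300)),cv2.resize(t["pixels"][160:230,195:265],(300,300),interpolation=2)]))
E
```

```text
ft_force: [6.4, -6.6, -3.0]
t 7.95 rad 63.8 phi 320.3 yaw+90 320.6 Fout 9.2 Fccw -1.0
```

View pics/w4.png

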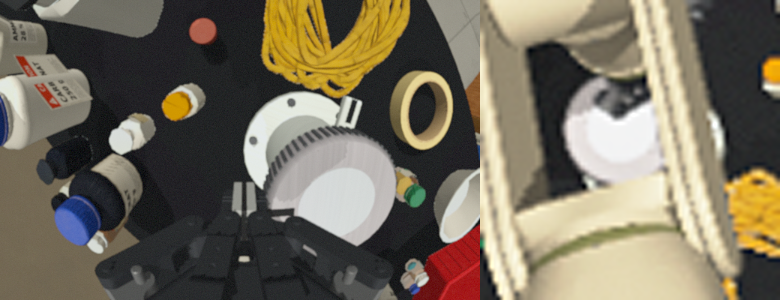

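The tab is clear of the line, so the ring has moved well past it, and the line is hidden under the gripper. I'll back off, lift and turn back.

```bash
python3 steer.py '[[[0,0,0],[0,-8,0],0],[[0,0,0],[0,-12,-10],0],[[0,0,0],[0,-12,-40],0],[[0,0,0],[0,-12,-70],0],[[0,0,10],[0,-12,-70],0],[[0,0,20],[0,-12,-70],0],[[0,0,30],[0,-12,-70],0],[[0,0,40],[0,-12,-70],0]]'|sed -n 2,4p;  python3 - <<'E'
from h import *
w=r.snapshot("wrist")
cv2.imwrite("pics/w5.png",w["pixels"])
print(at(115,85,195), r.sense()["joint_pos"])
E
```

```text
tool_pos: [557.9, 186.4, 195.9]
tcp_rot: [180.0, 0.0, -169.9]
ft_force: [0.6, -0.4, 0.2]
[164.6  70.7 137.9   0.9] [ 1.34736290e+01  7.36533269e+00  9.10713495e+01  1.71903768e-02
  8.15172427e+01 -8.61597590e+01]
```

View pics/w5.png

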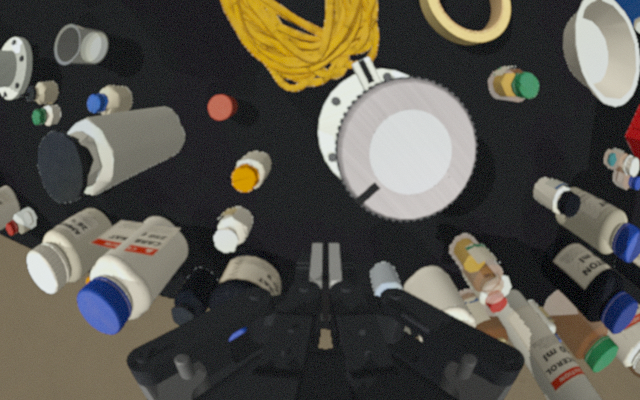

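This is a clear view. The ring's top is centred near (406,149), the line is at (369,193) and the tab is at (364,71). From here I'll measure the line numerically, by sampling brightness around the ring at 36–48 mm.

```bash
cat >> h.py <<'E'
def wproj(s,P):
    c=(np.asarray(P)-s["pose"][:3,3])@s["pose"][:3,:3]; x,y,z=c[...,0],-c[...,1],-c[...,2]; h=np.hypot(x,y); k=s["fx"]*np.arctan2(h,z)/h
    return s["cx"]+k*x, s["cy"]+k*y
def polar(s,rads,z,c=None):
    "mean brightness every degree round the axis"
    c=C if c is None else c; a=np.radians(np.arange(360.))[:,None]; q=np.asarray(rads,float)[None]
    P=np.stack([c[0]+q*np.cos(a),c[1]+q*np.sin(a),z+0*a*q],-1); u,v=wproj(s,P)
    return cv2.remap(cv2.cvtColor(s["pixels"],6),u.astype(np.float32),v.astype(np.float32),1).mean(1)
def mark(s,lo=0,hi=360):
    b=polar(s,np.arange(38,47),126); i=np.arange(360); w=np.where((i>=lo)&(i<=hi),np.clip(120-b,0,None),0)
    print("mark angle", (w@i/max(w.sum(),1e-9)).round(1),"dark degs",i[w>0].tolist()[:60], "min",b.min().round())
E
python3 - <<'E'
from h import *
w=r.snapshot("wrist")
e=[(337,150),(476,150),(406,78),(406,220),(455,100),(457,199)]
P=np.array([wray(w,p,126)[:2] for p in e])
from scipy.optimize import least_squares
print(least_squares(lambda q:np.hypot(*(P-q[:2]).T)-q[2],[500,232,50]).x)
t=wray(w,(364,71),94)[:2]; m=wray(w,(369,193),126)[:2]
for p in(t,m): print(np.hypot(*(p-C)),np.degrees(np.arctan2(*(p-C)[::-1]))%360)
mark(w)
E
```

```text
[502.47161196 233.04129034  47.96701832]
59.954327165840525 218.02840246235888
39.590496091923846 326.1389897636648
mark angle 324.8 dark degs [322, 323, 324, 325, 326, 327, 328] min 45.0
```

```bash
python3 steer.py '[[[0,0,10],[0,18,0],0],[[0,0,20],[10,50,0],0],[[0,0,30],[30,90,0],0],[[0,0,40],[50,120,0],0],[[0,0,50],[70,138,0],0],[[0,0,60],[71,138,0],0],[[0,0,70],[71,138,0],0],[[0,0,80],[71,138,0],0]]'|sed -n 2,4p;  python3 -c "
from h import *
print(at(120,80,125))"
```

```text
tool_pos: [462.7, 309.2, 195.6]
tcp_rot: [180.0, -0.0, 110.5]
ft_force: [-0.1, -0.1, 0.2]
[80.5 -5.4 -3.8 70.6]
```

```bash
python3 steer.py '[[[0,0,10],[-5,-4,0],0],[[0,0,20],[-5,-4,0],0],[[0,0,30],[-5,-4,0],0],[[0,0,40],[-5,-4,0],0],[[0,0,50],[-5,-4,15],0],[[0,0,60],[-5,-4,35],0],[[0,0,70],[-5,-4,55],0],[[0,0,80],[-5,-4,70],0]]'|sed -n 2,4p;  python3 -c "
from h import *
print(at(120,62,125)); mark(r.snapshot('wrist'))"
```

```text
tool_pos: [460.5, 302.8, 124.6]
tcp_rot: [-180.0, 0.0, 30.4]
ft_force: [0.7, 0.7, 0.8]
[ 0.4  0.2 18.3 -0.4]
mark angle 184.2 dark degs [132, 133, 134, 135, 136, 137, 138, 139, 140, 141, 142, 143, 144, 145, 146, 147, 148, 149, 150, 151, 152, 153, 154, 155, 156, 157, 158, 159, 160, 161, 162, 163, 164, 165, 166, 167, 168, 169, 170, 171, 172, 173, 174, 175, 176, 177, 178, 179, 180, 181, 182, 183, 184, 185, 186, 187, 188, 189, 190, 191] min 29.0
```

```bash
python3 steer.py '[[[0,0,0],[0,8,0],0],[[0,0,0],[0,14,0],0],[[0,0,0],[0,16.5,0],0],[[0,0,0],[0,18,0],0],[[0,0,0],[0,18,0],0]]'|sed -n 4p; python3 -c "
from h import *
rep()"
```

```text
ft_force: [-3.1, 5.6, 3.2]
t 11.825 rad 63.3 phi 119.4 yaw+90 120.6 Fout 6.4 Fccw -0.0
```

```bash
python3 steer.py '[[[0,0,-7.5],[-8.1,0.5,0],0],[[0,0,-15],[-16,2.1,0],0],[[0,0,-22.5],[-23.7,4.7,0],0],[[0,0,-30],[-31,8.3,0],0],[[0,0,-37.5],[-37.7,12.8,0],0],[[0,0,-45],[-43.8,18.2,0],0],[[0,0,-52.5],[-49.2,24.3,0],0],[[0,0,-60],[-53.7,31,0],0]]'|sed -n 4p; python3 -c "
from h import *
rep()"
```

```text
ft_force: [-6.1, 0.4, 5.2]
t 12.825 rad 62.4 phi 179.8 yaw+90 180.9 Fout 6.1 Fccw -0.4
```

```bash
python3 steer.py '[[[0,0,-7.5],[-8.1,0.7,0],0],[[0,0,-15],[-16,2.3,0],0],[[0,0,-22.5],[-23.7,4.9,0],0],[[0,0,-30],[-31,8.5,0],0],[[0,0,-37.5],[-37.7,13,0],0],[[0,0,-45],[-43.8,18.4,0],0],[[0,0,-52.5],[-49.2,24.5,0],0],[[0,0,-60],[-53.7,31.2,0],0]]'|sed -n 4p; python3 -c "
from h import *
rep();mark(r.snapshot('wrist'),60,110)"
```

```text
ft_force: [-3.7, -5.2, 5.8]
t 13.825 rad 62.5 phi 241.2 yaw+90 240.8 Fout 6.4 Fccw -0.7
mark angle 82.9 dark degs [79, 80, 81, 82, 83, 84, 85, 86, 87] min 30.0
```

No slip: the line is at 83°, with 135° to go. I'll return for the last stroke.

```bash
python3 steer.py '[[[0,0,0],[0,-10,0],0],[[0,0,0],[0,-15,-30],0],[[0,0,10],[0,-15,-70],0],[[0,0,20],[0,-15,-70],0],[[0,0,30],[0,-15,-70],0],[[0,0,40],[0,-15,-70],0],[[0,0,50],[0,-15,-70],0],[[0,0,60],[0,-15,-70],0]]'|sed -n 2,4p;  python3 -c "
from h import *
print(at(118,80,195)); mark(r.snapshot('wrist'),60,110)"
```

```text
tool_pos: [463.4, 166.7, 195.2]
tcp_rot: [180.0, -0.0, 90.2]
ft_force: [-0.7, 0.4, -0.6]
[ 62.2 137.4   0.4   0.2]
mark angle 84.1 dark degs [80, 81, 82, 83, 84, 85, 86, 87, 88] min 38.0
```

```bash
python3 steer.py '[[[0,0,10],[30,0,0],0],[[0,0,20],[60,0,0],0],[[0,0,30],[90,0,0],0],[[0,0,40],[120,0,0],0],[[0,0,50],[137.4,0.4,0],0],[[0,0,60],[137.4,0.4,30],0],[[0,0,62],[137.4,0.4,60],0],[[0,0,62],[137.4,0.4,70],0]]'|sed -n 2,4p;  python3 -c "
from h import *
print(at(118,62,125))"
```

```text
tool_pos: [461.4, 303.5, 122.9]
tcp_rot: [-180.0, 0.2, 28.7]
ft_force: [-0.7, -0.3, 0.3]
[ 0.7  1.9 18.4 -2.1]
```

```bash
python3 steer.py '[[[0,0,0],[0,8,0],0],[[0,0,0],[0,14,0],0],[[0,0,0],[0,16.5,0],0],[[0,0,0],[0,18,0],0],[[0,0,0],[0,18,0],0]]'|sed -n 2,4p; python3 -c "
from h import *
rep()"
```

```text
tool_pos: [471.8, 289.7, 126.5]
tcp_rot: [-179.9, -0.1, 28.5]
ft_force: [-2.5, 5.6, 4.2]
t 16.55 rad 63.3 phi 117.4 yaw+90 118.5 Fout 6.1 Fccw -0.4
```

```bash
python3 steer.py '[[[0,0,-7.5],[-8.1,0.5,0],0],[[0,0,-15],[-16,2.1,0],0],[[0,0,-22.5],[-23.7,4.7,0],0],[[0,0,-30],[-31,8.3,0],0],[[0,0,-37.5],[-37.7,12.8,0],0],[[0,0,-45],[-43.8,18.2,0],0],[[0,0,-52.5],[-49.2,24.3,0],0],[[0,0,-60],[-53.7,31,0],0]]'|sed -n 4p; python3 -c "
from h import *
rep()"
```

```text
ft_force: [-5.1, 1.1, 4.5]
t 17.55 rad 62.5 phi 177.7 yaw+90 178.8 Fout 5.1 Fccw -0.9
```

```bash
python3 steer.py '[[[0,0,-7.5],[-8.1,0.8,0],0],[[0,0,-15],[-16,2.4,0],0],[[0,0,-22.5],[-23.7,5,0],0],[[0,0,-30],[-31,8.6,0],0],[[0,0,-37.5],[-37.7,13.1,0],0],[[0,0,-45],[-43.8,18.5,0],0],[[0,0,-52.5],[-49.2,24.6,0],0],[[0,0,-60],[-53.7,31.3,0],0]]'|sed -n 4p; python3 -c "
from h import *
rep();mark(r.snapshot('wrist'),170,225)"
```

```text
ft_force: [-3.9, -4.7, 5.2]
t 18.55 rad 62.5 phi 238.9 yaw+90 238.8 Fout 6.0 Fccw -0.9
mark angle 205.1 dark degs [201, 202, 203, 204, 205, 206, 207, 208, 209] min 29.0
```

```bash
python3 steer.py '[[[0,0,-4],[-4.3,0.2,0],0],[[0,0,-8],[-8.6,0.6,0],0],[[0,0,-12.5],[-13.4,1.5,0],0],[[0,0,-12.5],[-13.4,1.5,0],0]]'|sed -n 4p; python3 -c "
from h import *
rep();mark(r.snapshot('wrist'),185,235)"
```

```text
ft_force: [-1.3, -7.0, 3.4]
t 19.1 rad 62.6 phi 252.0 yaw+90 251.1 Fout 7.1 Fccw 1.0
mark angle 218.3 dark degs [215, 216, 217, 218, 219, 220, 221, 222] min 32.0
```

The line is at 218.3° and the tab at 218.0°. I'll retreat straight outwards, lift, and check.

```bash
python3 steer.py '[[[0,0,0],[0,-6,0],0],[[0,0,0],[0,-20,0],0],[[0,0,0],[0,-22,-40],0],[[0,0,0],[0,-22,-80],0],[[0,0,0],[0,-40,-100],0],[[0,0,0],[0,-60,-100],0],[[0,0,0],[0,-60,-100],0]]'|sed -n 1,4p; python3 - <<'E'
from h import *
w=r.snapshot("wrist"); mark(w,185,250)
b=polar(w,np.arange(57,67),94); print(b[205:232].astype(int))
t=r.snapshot("top"); u,v=proj(t,[501,233.5,126]); u,v=int(u),int(v)
h=[int(q) for q in wproj(w,np.array([501,233.5,126.]))]; print(h)
a=w["pixels"][max(h[1]-90,0):h[1]+90,max(h[0]-90,0):h[0]+90]
cv2.imwrite("pics/end.png",np.hstack([cv2.resize(a,(400,400)),cv2.resize(t["pixels"][v-50:v+50,u-50:u+50],(400,400))]))
E
```

```text
time: 20.02
tool_pos: [460.7, 117.1, 223.8]
tcp_rot: [-180.0, -0.1, 160.9]
ft_force: [-0.5, -0.4, 0.4]
mark angle 218.3 dark degs [215, 216, 217, 218, 219, 220, 221] min 50.0
[192 191 191 191 190 189 202 224 236 233 201 124  49  50 126 201 231 235
 225 207 193 190 192 193 194 195 197]
[474, 205]
```

View pics/end.png

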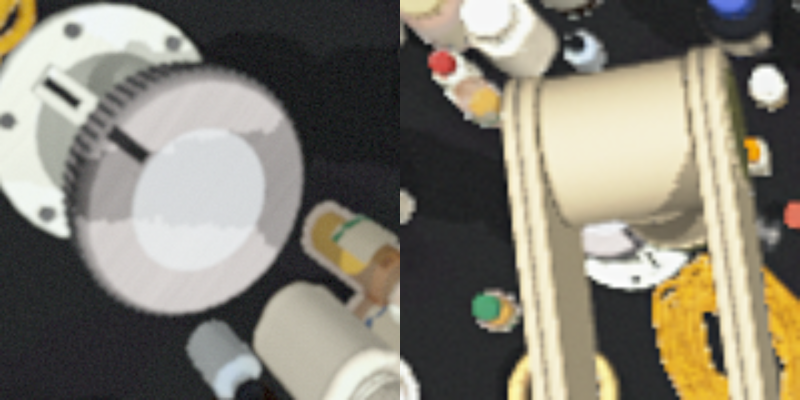

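The line on the ring, at crop (130,143), is in line with the tab's line at (62,88): 218.3° against about 217.5°. The gripper is clear of everything, so I'm handing in.

```bash
python3 -c "
from bench import r
print(r.hand_in())"
```

```text
the job is handed in; nothing more can be done
None
```

I turned the large ring anticlockwise by a part turn plus one full turn and left its line within about 1° of the tab for the second time, measured by camera; the gripper was clear when I handed the job in (no verdict came back).

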